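# Line up the finish samples for a client

## Robot

A 7-joint arm with a two-finger parallel gripper is mounted at the origin on the work surface. World frame = base frame: x ahead of the robot, y to its left, z up, the work surface at z = 0. Lengths are in m, angles in degrees, forces in N, time in s.
With the tool pointing down it reaches from about 0.425 to 0.875 m from the base axis. Payload 4.7 kg.
Tool frame: the origin (TCP) lies at the centre of the arm's flange, where the gripper is bolted on; the fingertips stand 182 mm ahead of it and the grasp point (between the pads) lies 164 mm ahead of it (env.grip_depth is the distance from the TCP to the grasp point, in m); z points along the fingers, y is the line along which they close (so a half turn about z gives the same grasp; the last joint's range is limited). The gripper opens to 87 mm and grips with 3 to 60 N. Pads are 19 mm wide; open, the fingers measure 117 mm over their backs; the gripper's body (75 mm by 190 mm) begins 51 mm behind the grasp point.
Start: joints at [66.87, 18.392, -4.016, 83.108, 1.295, 78.541, -3.26], TCP at [0.264, -0.594, 0.405] pointing down, gripper open.
Joint ranges: [-163.93, 163.93], [-17.29, 119.83], [-79.2, 71.16], [3.27, 140.29], [-89.18, 269.18], [5.43, 117.66], [-154.24, 154.24]. Speed limits (degrees/s): [147.25, 147.25, 180, 180, 180, 180, 180].

## Interface

Orientations are given as [roll, pitch, yaw] about the fixed x, y, z axes, in that order (R = Rz(yaw) Ry(pitch) Rx(roll)).
In Python, from cell import env gives the robot as it stands. The module is installed in compiled form; this text tells all that it offers.
- The arm moves only by the tool send_rows, never from a script. Its arguments are lists of equal length, an entry for each row: "xyz": the shift along the tool's x, y, z in m, a list of three; "rotation": the turn, a rotation vector about the tool's x, y, z in rad, a list of three; "jaw": the opening, from 0 (shut) to 1 (fully open). A call has 1 to 20 rows; each row shifts and turns the commanded pose from where the row before left it, along the tool's axes as they then stand; what a row does not reach is not made up. A row lasts 1/10 s, in which the tool goes at most 50 mm and 8.59 degrees, less where a joint would pass 70% of its speed; a pose out of reach is approached as far as the arm can. A call is refused whole if a number of a shift passes 0.05 or a number of a turn 0.15, either way. A call with a gripper value outside its range is refused whole. The fingers move at their own pace and stop on an object; "newtons" is the grip in N (left out, the last holds). Time passes only in rows, so rows that do not move let the fingers close. It gives the time, the measured TCP pose, the force, the opening and the grip force at its end, in the units of the state.
- env.get_obs(): the state, without advancing time (a new reading comes with each control period).
- env.read_camera(name): name is "scene" or "top" or "wrist"; returns a dict with "image" (420x560x3 uint8, blue, green, red), "fx", "fy", "cx", "cy" (pixels), "R" (3x3) and "t" (3): a world point X has camera coordinates R X + t. Camera axes: x right, y down, z forward; pixel columns grow to the right and rows downward; lengths in m; the calibration is good to about 2 mm. A picture is of the moment at which its call begins. There is no depth.
- env.sign_off(): hands the job in; it is judged then, once.
The state is a dict: "time_s": time; "qpos": joint angles; "joint_velocities": joint speeds; "effort": joint torques, N m; "tool_pos": TCP position; "tool_rot": TCP orientation; "force": force on the tool from outside, world axes, zero at the start; "wrist_torque": the same for the moment, N m; "grip_width": finger opening in m; "grasp_force": force on a finger pad.
Only numpy, scipy, OpenCV 4.12 (cv2) and the standard library are available. Lean on these libraries where they do the work, as an engineer would, in place of code of your own. Each camera call takes 0.05 s, during which the arm holds its last target. There are 200 camera calls.

## Task

Get the desk ready for a client: first take the orange carton out of the way and stand it upright on one of its small ends in the middle of the cork mat. Then line up all the square finish samples that are there, in any order, flat on the desk as one straight closed row along the aluminium rail, starting in the corner at its fixed end stop, each flush against the rail and touching its neighbour, and slide the stop with the red knob up against the last one. Leave the other things on the desk where they are.

Things in the scene. Friction and masses are not known exactly. Their poses are not given: they have to be found in the camera images.
- rail: fixed aluminium L-shaped rail, all 22 mm high. Origin: its inner corner at desk level; x points away from the robot. Bar: 22 mm thick, front face at x = 0 facing -x, running 352 mm along -y from the corner. Fixed end stop: 12 mm thick, inner face at y = 0 facing -y, reaching 45 mm out from the bar (to x = -45 mm). The row belongs in the corner, x < 0, y < 0
- clamp (a joint): sliding end stop that rides on the rail's bar, in m: 0 is fully open (its jaw face at y = -310 mm in the rail frame), growing as it slides towards the fixed stop (+y of the rail, jaw face at y = -0.310 + value); range 0 to 0.20. It stays where it is left; about 2 N moves it
- clamp_face (a point): point on the sliding stop's jaw face (the face that looks to the fixed stop), at desk level, 27 mm out from the bar. The black jaw is 12 mm thick, spans 2 to 47 mm out from the bar and 3 to 25 mm in height
- clamp_knob (a point): centre of the top of the sliding stop's red knob, 58 mm above the desk. The knob is an upright block, 22 mm across the bar, 16 mm along it, and stands from 31 to 58 mm over the middle of the bar; its centre is 15 mm behind the jaw face (on the side away from the fixed stop)
- pad: cork mat, 100 x 100 x 3 mm, fixed on the desk; origin: centre of its underside
- kit: orange slim carton with a pale band, 100 mm long (its x) x 60 mm wide (its y) x 26 mm thick (its z), 0.15 kg, lying flat at the start on the desk in front of the rail, where the row belongs; origin: centre of the face that lies down at the start. It stands stably on a 60 x 26 mm end
- kit_mid (a point): middle of the orange carton (13 mm above its origin along its z)
- tile1: light beech finish sample, a square block 54 x 54 mm, 16 mm thick, about 60 g; may be absent; origin: centre of its underside, x and y along its sides
- tile2: dark walnut finish sample, a square block 54 x 54 mm, 16 mm thick, about 60 g; may be absent; origin: centre of its underside, x and y along its sides
- tile3: terracotta finish sample, a square block 54 x 54 mm, 16 mm thick, about 60 g; may be absent; origin: centre of its underside, x and y along its sides
- tile4: blue glazed finish sample, a square block 54 x 54 mm, 16 mm thick, about 60 g; may be absent; origin: centre of its underside, x and y along its sides
- tile5: green painted finish sample, a square block 54 x 54 mm, 16 mm thick, about 60 g; may be absent; origin: centre of its underside, x and y along its sides
- place1 (a point): where the centre of the underside of sample number 1 of the closed row belongs (27 mm out from the bar, 27 mm from the fixed stop)
- place2 (a point): where the centre of the underside of sample number 2 of the closed row belongs (27 mm out from the bar, 81 mm from the fixed stop)
- place3 (a point): where the centre of the underside of sample number 3 of the closed row belongs (27 mm out from the bar, 135 mm from the fixed stop)
- place4 (a point): where the centre of the underside of sample number 4 of the closed row belongs (27 mm out from the bar, 189 mm from the fixed stop)
- place5 (a point): where the centre of the underside of sample number 5 of the closed row belongs (27 mm out from the bar, 243 mm from the fixed stop)
- mug: white mug, 80 mm wide, 70 mm high; bystander; origin: centre of its underside
- tape: clear tape roll lying flat, 64 mm wide, 20 mm high; bystander; origin: centre of its underside
- calculator: grey calculator, 120 x 75 x 14 mm; bystander; origin: centre of its underside
- stapler: blue stapler, 130 x 34 mm, 41 mm high; bystander; origin: centre of its underside
- pencup: blue pen cup, 72 mm wide, 95 mm high, pens to 150 mm; bystander; origin: centre of its underside
- bottle: clear bottle with red cap, 64 mm wide, 190 mm high; bystander; origin: centre of its underside
- gluestick: yellow glue stick standing, 26 mm wide, 90 mm high; bystander; origin: centre of its underside
Not all that is in view belongs to the job. Several things have the shape of the kit; the one meant has the colours described above.

How it is judged:
By the outcome, as a careful person would: the job done as asked, in the order asked, and still so for the second after the job is handed in, with the robot touching nothing.
Of tile1, tile2, tile3, tile4, tile5 only 3 to 5 are there at a start; the rules pass over those that are not, and their reading is None.
At some moment in a run one of tile1, tile2, tile3, tile4, tile5 may be knocked a few centimetres aside while the robot is not near it.
It also fails if it takes over 210 s, if anything falls off the work surface, if the arm or the gripper's body presses on something with over 40 N, if the wrist force passes 120 N, or if a joint passes its speed limit or range.

## Working session

There is one attempt and no reset: what is moved stays moved. The work goes in short steps, Python scripts to look and compute and a tool call to move; the robot and the scene stay as the last step left them, time stands still between calls to the robot, and variables do not carry over. Pictures are saved under pics/ and viewed, at most 14 in all, crops included, and the job is handed in when it is done.

Besides the shell and the picture viewer there is one more tool, called after "Call:" as a command line: name --argument value ..., lists and objects as JSON in quotes. send_rows: Moves the arm, as the interface text tells. Its arguments: {"type":"object","properties":{"xyz":{"type":"array"},"rotation":{"type":"array"},"jaw":{"type":"array"},"newtons":{"type":"number"}},"required":["xyz","rotation","jaw"]}

```bash
mkdir -p pics; ls; python3 - <<'E'
from cell import env
import cv2
print(env.get_obs(), env.grip_depth)
for n in ("top","scene"):
    c=env.read_camera(n); cv2.imwrite(f"pics/{n}0.png",c["image"])
    print(n,c["fx"],c["cx"],c["cy"],c["R"],c["t"])
E
```

```text
pics
{'time_s': 0.0, 'qpos': array([66.86887818, 18.43824649, -4.01476   , 83.17573349,  1.29593437,
       78.53951447, -3.2584896 ]), 'joint_velocities': array([-0.04473291,  0.03363808,  0.03471437, -0.05939753, -0.06468249,
        0.01413072,  0.10945928]), 'effort': array([-3.37180663e-04, -4.91292143e+01, -4.04343372e-01, -3.12525487e+01,
       -6.40537427e-02,  4.37344343e-02,  1.99689430e-04]), 'tool_pos': array([ 0.26362238, -0.59391292,  0.40366301]), 'tool_rot': array([-1.79891797e+02,  6.90095723e-03,  2.39418611e+01]), 'force': array([1.15938167, 0.48578546, 0.75456002]), 'wrist_torque': array([ 0.00427754,  0.01866992, -0.04449315]), 'grasp_force': 0.0, 'grip_width': 0.08688999840818143} 0.1635
top 529.653734300762 284.2048969976368 223.38017496900108 [[ 0.02607241 -0.99957791  0.01281552]
 [-0.98286485 -0.02797236 -0.18219284]
 [ 0.18247442 -0.00784571 -0.9831793 ]] [-0.02623391  0.5723192   1.62016504]
scene 441.25331268676393 276.3535017799688 206.538718513031 [[-0.70061724  0.71318388  0.02245518]
 [ 0.4817509   0.49600824 -0.72242086]
 [-0.52635686 -0.4953227  -0.6910889 ]] [ 0.38741153 -0.20606838  1.48520617]
```

View pics/top0.png

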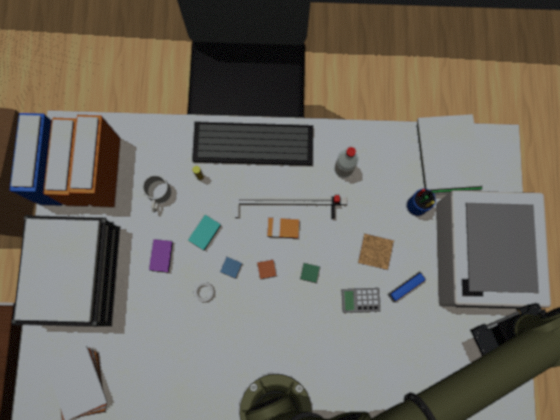

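View pics/scene0.png

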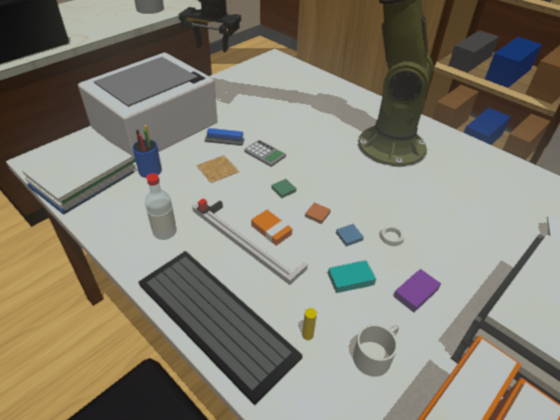

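The top view shows the blue (231,267), terracotta (267,269) and green (310,272) samples, and I see no beech or walnut one. The carton is at (284,228), the mat at (376,251), and the rail runs from (239,203) to (345,202) with the clamp at (335,203).

```bash
cat > h.py <<'E'
from cell import env
import cv2, numpy as np
def cast(c,uv,z):
    uv=np.atleast_2d(np.asarray(uv,float))
    d=np.c_[(uv[:,0]-c["cx"])/c["fx"],(uv[:,1]-c["cy"])/c["fy"],np.ones(len(uv))]@c["R"]
    o=-c["R"].T@c["t"]
    return o[:2]+d[:,:2]*((z-o[2])/d[:,2])[:,None]
def proj(c,X):
    p=np.atleast_2d(X)@c["R"].T+c["t"]
    return p[:,:2]/p[:,2:]*[c["fx"],c["fy"]]+[c["cx"],c["cy"]]
HSV={"blue":((98,60,50),(112,255,255)),"terra":((3,110,60),(12,255,255)),"green":((60,60,30),(85,255,255)),
 "orange":((8,180,140),(20,255,255)),"red":((174,150,60),(179,255,255)),"red2":((0,170,60),(4,255,255))}
def blobs(c,name,z,amin=60,roi=None):
    """contours of a colour, their min-area rectangle cast on plane z: centre, sizes, yaw"""
    m=cv2.inRange(cv2.cvtColor(c["image"],cv2.COLOR_BGR2HSV),*HSV[name])
    m=cv2.morphologyEx(m,cv2.MORPH_CLOSE,np.ones((3,3)))
    out=[]
    for k in cv2.findContours(m,cv2.RETR_EXTERNAL,cv2.CHAIN_APPROX_NONE)[0]:
        if cv2.contourArea(k)<amin: continue
        w=cast(c,k[:,0],z).astype(np.float32)
        (cx,cy),(a,b),an=cv2.minAreaRect((w*1000).astype(np.float32))
        out.append(dict(px=k[:,0].mean(0).round(),c=(round(cx/1000,4),round(cy/1000,4)),s=(round(a),round(b)),yaw=round(an,1)))
    return out
E
python3 - <<'E'
from h import *
c=env.read_camera("top")
for n,z in (("blue",.016),("terra",.016),("green",.016),("orange",.026),("red",.058),("red2",.058)):
    print(n,*blobs(c,n,z,15),sep="\n ")
im=c["image"][180:320,200:420]; cv2.imwrite("pics/t1.png",cv2.resize(im,None,fx=3.6,fy=3.6,interpolation=cv2.INTER_CUBIC))
E
```

```text
blue
 {'px': array([407., 286.]), 'c': (0.3883, -0.4053), 's': (28, 124), 'yaw': 35.5}
 {'px': array([231., 267.]), 'c': (0.4339, 0.1557), 's': (52, 51), 'yaw': 68.5}
 {'px': array([417., 204.]), 'c': (0.6569, -0.4408), 's': (71, 67), 'yaw': 34.2}
 {'px': array([ 33., 153.]), 'c': (0.7937, 0.8386), 's': (91, 269), 'yaw': 89.6}
terra
 {'px': array([  3., 350.]), 'c': (0.1562, 0.8339), 's': (279, 34), 'yaw': 7.0}
 {'px': array([266., 269.]), 'c': (0.4309, 0.0421), 's': (49, 48), 'yaw': 11.1}
 {'px': array([ 94., 183.]), 'c': (0.696, 0.6124), 's': (68, 13), 'yaw': 5.2}
 {'px': array([ 96., 163.]), 'c': (0.7638, 0.6121), 's': (75, 13), 'yaw': 0.2}
 {'px': array([ 73., 137.]), 'c': (0.8527, 0.696), 's': (94, 9), 'yaw': 0.2}
 {'px': array([ 99., 135.]), 'c': (0.8624, 0.6119), 's': (13, 129), 'yaw': 90.0}
green
 {'px': array([349., 300.]), 'c': (0.3399, -0.2205), 's': (57, 24), 'yaw': 4.6}
 {'px': array([310., 272.]), 'c': (0.4234, -0.0955), 's': (49, 49), 'yaw': 79.0}
 {'px': array([424., 198.]), 'c': (0.6746, -0.4664), 's': (14, 31), 'yaw': 45.9}
 {'px': array([456., 189.]), 'c': (0.7096, -0.5716), 's': (9, 167), 'yaw': 5.8}
orange
red
red2
 {'px': array([336., 199.]), 'c': (0.657, -0.1732), 's': (16, 13), 'yaw': 0.5}
 {'px': array([351., 152.]), 'c': (0.8144, -0.2172), 's': (24, 19), 'yaw': 0.1}
```

View pics/t1.png

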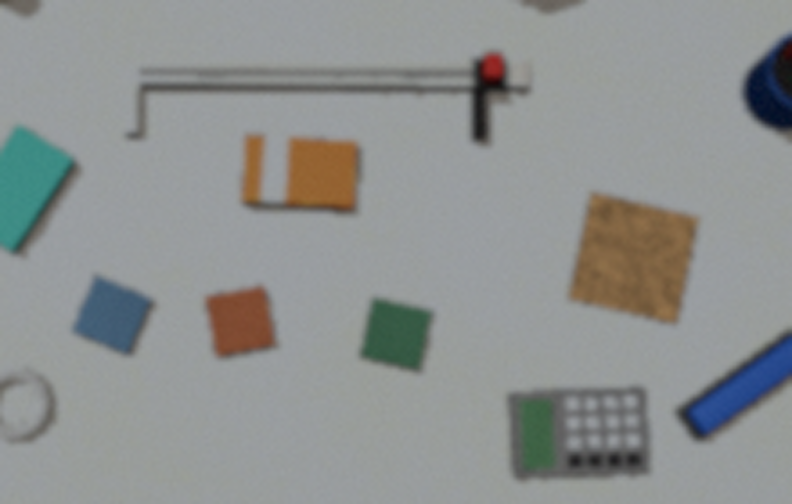

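The crop shows three samples only, the carton's long side about parallel to the rail, and the clamp open at the right. The mat's corners in the crop are (592,192), (698,214), (677,322) and (570,299).

```bash
cat >> h.py <<'E'
from scipy.spatial.transform import Rotation as Ro
from scipy.linalg import expm, logm
def pose(xyz,rpy):
    T=np.eye(4); T[:3,:3]=Ro.from_euler("xyz",rpy,degrees=True).as_matrix(); T[:3,3]=xyz; return T
G=np.eye(4); G[2,3]=env.grip_depth
def down(g,yaw,tilt=0):
    """TCP pose with the grip point at g, tool down with the given yaw, then tilted about tool y"""
    T=pose(g,[180,0,yaw]); T[:3,:3]=T[:3,:3]@Ro.from_euler("y",tilt,degrees=True).as_matrix()
    return T@np.linalg.inv(G)
def cur():
    o=env.get_obs(); return pose(o["tool_pos"],o["tool_rot"])
def plan(T0,T1,n=None,v=.04):
    D=np.linalg.inv(T0)@T1
    L=np.real(logm(D))
    if n is None: n=int(np.ceil(max(np.linalg.norm(D[:3,3])/v,np.linalg.norm(Ro.from_matrix(D[:3,:3]).as_rotvec())/.12,1)))
    S=expm(L/n)
    print("rows",n,"xyz",S[:3,3].round(4).tolist(),"rot",Ro.from_matrix(S[:3,:3]).as_rotvec().round(4).tolist())
E
python3 - <<'E'
from h import *
c=env.read_camera("top")
f=lambda p:(np.array(p,float)+.5)/3.6-.5+[200,180]
print("cam",-c["R"].T@c["t"])
m=cast(c,f([(592,192),(698,214),(677,322),(570,299)]),.003); print("mat",m.round(4),m.mean(0))
k=cast(c,f([(246,134),(358,141),(355,207),(243,203)]),.026); print("carton",k.round(4),k.mean(0))
r=cast(c,f([(145,85),(470,89)]),.022); print("rail top edge",r.round(4), np.degrees(np.arctan2(*(r[0]-r[1])[::-1])))
e=cast(c,f([(145,85),(143,135)]),.022); print("stop",e.round(4))
a=np.array([.55,0.,.40])
plan(cur(),down([.40,-.35,.28],90))
plan(down([.40,-.35,.28],90),down([.53,-.02,.28],90))
E
```

```text
cam [0.26755773 0.00249763 1.69752139]
mat [[ 0.5578 -0.2713]
 [ 0.5403 -0.367 ]
 [ 0.4423 -0.3471]
 [ 0.4603 -0.2515]] [ 0.50017002 -0.30923868]
carton [[ 0.5976  0.0419]
 [ 0.5941 -0.0583]
 [ 0.5344 -0.0569]
 [ 0.5352  0.0426]] [ 0.56531064 -0.00766889]
rail top edge [[ 0.6407  0.1342]
 [ 0.6455 -0.1583]] 90.93642135026325
stop [[0.6407 0.1342]
 [0.5949 0.1341]]
rows 10 xyz [0.0293, -0.0037, -0.0039] rot [-0.0001, -0.0001, -0.1153]
rows 9 xyz [0.0367, 0.0144, 0.0] rot [0.0, 0.0, -0.0]
```

Call:
send_rows --xyz '[[0.029,-0.004,-0.004],[0.029,-0.004,-0.004],[0.029,-0.004,-0.004],[0.029,-0.004,-0.004],[0.029,-0.004,-0.004],[0.029,-0.004,-0.004],[0.029,-0.004,-0.004],[0.029,-0.004,-0.004],[0.029,-0.004,-0.004],[0.029,-0.004,-0.004]]' --rotation '[[0,0,-0.115],[0,0,-0.115],[0,0,-0.115],[0,0,-0.115],[0,0,-0.115],[0,0,-0.115],[0,0,-0.115],[0,0,-0.115],[0,0,-0.115],[0,0,-0.115]]' --jaw '[1,1,1,1,1,1,1,1,1,1]'

```text
time_s: 1.2
tool_pos: [0.3966, -0.3493, 0.4447]
tool_rot: [-180.0, -0.0, 90.1]
force: [0.2, -0.2, 0.4]
grip_width: 0.087
grasp_force: 0.0
```

Call:
send_rows --xyz '[[0.036,0.014,0],[0.036,0.014,0],[0.036,0.014,0],[0.036,0.014,0],[0.036,0.014,0],[0.036,0.014,0],[0.036,0.014,0],[0.036,0.014,0],[0.036,0.014,0],[0,0,0],[0,0,0]]' --rotation '[[0,0,0],[0,0,0],[0,0,0],[0,0,0],[0,0,0],[0,0,0],[0,0,0],[0,0,0],[0,0,0],[0,0,0],[0,0,0]]' --jaw '[1,1,1,1,1,1,1,1,1,1,1]'

```text
time_s: 2.3
tool_pos: [0.5231, -0.0263, 0.4446]
tool_rot: [-180.0, 0.0, 90.0]
force: [-0.3, -0.1, -0.2]
grip_width: 0.087
grasp_force: 0.0
```

```bash
python3 - <<'E'
from h import *
c=env.read_camera("wrist"); cv2.imwrite("pics/w1.png",c["image"])
o=env.get_obs(); print(o["time_s"],o["tool_pos"],o["tool_rot"],o["qpos"])
print("cam",-c["R"].T@c["t"],c["R"],c["fx"])
E
```

```text
2.35 [ 0.52298328 -0.02772726  0.44449061] [-1.79964430e+02  4.17898132e-02  8.98163939e+01] [ 37.45500044   4.09361957 -38.91210729  96.31828429   2.64680204
  80.54094726  -2.00615417]
cam [0.5243119  0.05196668 0.42276626] [[ 9.99998133e-01 -1.78871161e-03 -7.30752967e-04]
 [-1.50447572e-03 -9.58104221e-01  2.86415849e-01]
 [-1.21245285e-03 -2.86414215e-01 -9.58105123e-01]] 298.3758078939385
```

View pics/w1.png

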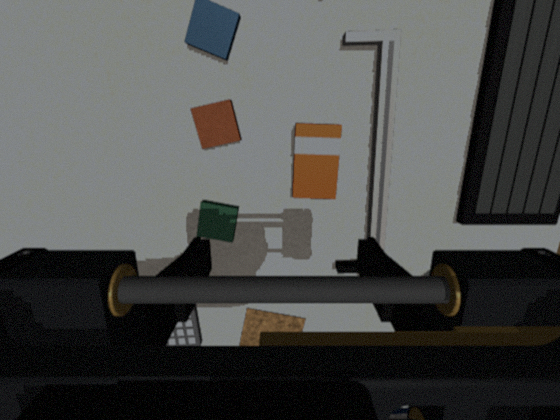

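The wrist view shows the carton (317,160), the samples (213,28), (216,124) and (218,220), the rail's front face (375,50→250) and its fixed stop (345–385,37).

```bash
python3 - <<'E'
from h import *
HSV["orange"]=((8,150,90),(18,255,255))
c=env.read_camera("wrist"); g=cv2.cvtColor(c["image"],cv2.COLOR_BGR2GRAY)
for r in (60,110,160,210): print(r,g[r,364:406].tolist())
for col in (352,360,366): print(col,g[22:56,col].tolist())
for n,z in (("blue",.016),("terra",.016),("green",.016),("orange",.026)):
    print(n,*[b for b in blobs(c,n,z,60) if b["c"][1]>-.15],sep="\n ")
# carton all
k=cast(c,[(295.5,123.5),(342,123.5),(337,199),(293,198)],.026); print(k)
E
```

```text
60 [128, 133, 131, 130, 129, 130, 131, 132, 130, 102, 83, 83, 63, 50, 33, 28, 45, 90, 125, 131, 131, 129, 126, 113, 85, 84, 83, 84, 97, 122, 135, 131, 130, 131, 125, 128, 132, 130, 129, 132, 127, 131]
110 [131, 132, 132, 129, 130, 131, 127, 102, 82, 70, 41, 32, 35, 41, 81, 126, 132, 131, 131, 123, 104, 84, 81, 77, 83, 109, 122, 124, 128, 128, 124, 116, 126, 129, 128, 132, 131, 129, 133, 131, 132, 131]
160 [131, 130, 130, 125, 101, 87, 76, 49, 33, 31, 44, 85, 128, 132, 133, 130, 122, 100, 80, 75, 78, 90, 121, 130, 125, 130, 126, 111, 127, 132, 131, 130, 134, 133, 131, 134, 129, 129, 132, 131, 130, 129]
210 [132, 113, 96, 83, 57, 36, 25, 37, 79, 119, 131, 133, 133, 123, 88, 70, 71, 81, 106, 126, 128, 128, 125, 122, 128, 130, 132, 132, 127, 131, 134, 132, 128, 134, 129, 132, 129, 131, 130, 132, 129, 133]
352 [131, 130, 131, 128, 132, 129, 122, 124, 130, 133, 132, 133, 129, 129, 135, 132, 132, 108, 70, 34, 30, 50, 77, 90, 89, 87, 113, 128, 130, 135, 130, 132, 132, 129]
360 [132, 131, 129, 129, 135, 130, 125, 120, 133, 132, 127, 132, 129, 130, 131, 133, 126, 105, 54, 30, 36, 58, 77, 86, 8
[... 206 characters left out ...]
, 128]
blue
 {'px': array([211.,  26.]), 'c': (0.4368, 0.1543), 's': (54, 53), 'yaw': 69.2}
terra
 {'px': array([308., 191.]), 'c': (0.562, -0.0431), 's': (30, 51), 'yaw': 89.8}
 {'px': array([216., 123.]), 'c': (0.4348, 0.0414), 's': (53, 52), 'yaw': 12.1}
green
 {'px': array([217., 220.]), 'c': (0.4274, -0.094), 's': (55, 53), 'yaw': 79.5}
orange
 {'px': array([315., 175.]), 'c': (0.5659, -0.0267), 's': (58, 58), 'yaw': 88.1}
 {'px': array([318., 129.]), 'c': (0.5683, 0.0342), 's': (15, 57), 'yaw': 88.0}
 {'px': array([215., 123.]), 'c': (0.4366, 0.0417), 's': (50, 50), 'yaw': 12.3}
[[ 0.5391989   0.04084978]
 [ 0.59883369  0.04058493]
 [ 0.59713004 -0.05988036]
 [ 0.53644447 -0.05819532]]
```

```bash
cat >> h.py <<'E'
E
python3 - <<'E'
from h import *
c=env.read_camera("wrist")
r=cast(c,[(380.8,60),(378,110),(375,160),(372,210)],.022); print(r.round(4))
s=cast(c,[(352,39.7),(360,39.5),(366,39.4)],.022); print(s.round(4))
p=np.polyfit(r[:,1],r[:,0],1); print("rail x=",p, "yaw",-np.degrees(np.arctan(p[0])))
print("corner x",np.polyval(p,s[:,1].mean()))
print("from bottoms",cast(c,[(376.5,60),(373.6,110)],0).round(4))
gr=[.567,-.0085,.021]
A=down(gr,89,-40); print("approach (tool z,x dirs)",A[:3,2],A[:3,0])
up=down(np.array(gr)-.12*A[:3,2],89,-40)
plan(cur(),up); plan(up,A)
E
```

```text
[[ 0.6433  0.1143]
 [ 0.6448  0.056 ]
 [ 0.6462 -0.0079]
 [ 0.6477 -0.0783]]
[[0.6068 0.1367]
 [0.6164 0.1369]
 [0.6236 0.137 ]]
rail x= [-0.02284027  0.64600451] yaw 1.3084235773806163
corner x 0.6428784755957238
from bottoms [[0.6443 0.1179]
 [0.6455 0.0564]]
approach (tool z,x dirs) [-0.01121819 -0.64268971 -0.76604444] [ 0.01336932  0.76592777 -0.64278761]
rows 8 xyz [0.0326, 0.0057, 0.0173] rot [0.0005, -0.0872, 0.0015]
rows 3 xyz [-0.0, 0.0, 0.04] rot [-0.0, -0.0, -0.0]
```

```bash
python3 - <<'E'
from h import *
gr=np.array([.567,-.0085,.021])
A=down(gr,89,40); print(A[:3,2])
up=down(gr-.12*A[:3,2],89,40); print(up[:3,3])
plan(cur(),up); plan(up,A)
E
```

```text
[ 0.01121819  0.64268971 -0.76604444]
[ 0.56381964 -0.19070253  0.2381736 ]
rows 7 xyz [-0.0313, 0.0061, 0.0218] rot [-0.0007, 0.0998, 0.0016]
rows 3 xyz [0.0, 0.0, 0.04] rot [0.0, 0.0, -0.0]
```

Call:
send_rows --xyz '[[-0.0313,0.0061,0.0218],[-0.0313,0.0061,0.0218],[-0.0313,0.0061,0.0218],[-0.0313,0.0061,0.0218],[-0.0313,0.0061,0.0218],[-0.0313,0.0061,0.0218],[-0.0313,0.0061,0.0218],[0,0,0],[0,0,0]]' --rotation '[[0,0.1,0.002],[0,0.1,0.002],[0,0.1,0.002],[0,0.1,0.002],[0,0.1,0.002],[0,0.1,0.002],[0,0.1,0.002],[0,0,0],[0,0,0]]' --jaw '[0.9,0.9,0.9,0.9,0.9,0.9,0.9,0.9,0.9]'

```text
time_s: 3.35
tool_pos: [0.5637, -0.1895, 0.2378]
tool_rot: [-179.5, -40.1, 88.6]
force: [-0.2, -0.1, 0.4]
grip_width: 0.0782
grasp_force: 0.0
```

```bash
python3 - <<'E'
from h import *
gr=np.array([.567,-.0085,.021])
A=down(gr,89,40); print(env.get_obs()["qpos"].round(0))
plan(cur(),A,5)
E
```

```text
[ 52.  32. -33.  95. -21.  74.  29.]
rows 5 xyz [-0.0002, 0.0001, 0.0238] rot [-0.001, -0.0005, -0.001]
```

Call:
send_rows --xyz '[[0,0,0.024],[0,0,0.024],[0,0,0.024],[0,0,0.024],[0,0,0.023],[0,0,0],[0,0,0],[0,0,0],[0,0,0],[0,0,0],[0,0,0],[0,0,0],[0,0,0]]' --rotation '[[-0.001,0,-0.001],[-0.001,0,-0.001],[-0.001,0,-0.001],[-0.001,0,-0.001],[-0.001,0,-0.001],[0,0,0],[0,0,0],[0,0,0],[0,0,0],[0,0,0],[0,0,0],[0,0,0],[0,0,0]]' --jaw '[0.9,0.9,0.9,0.9,0.9,0.9,0.9,0.6,0.6,0.6,0.6,0.6,0.6]' --newtons 25

```text
time_s: 4.65
tool_pos: [0.5655, -0.1127, 0.1479]
tool_rot: [179.8, -40.1, 89.2]
force: [-2.1, -4.0, 6.1]
grip_width: 0.0598
grasp_force: 24.9
```

```bash
python3 - <<'E'
from h import *
o=env.get_obs(); print(o["tool_pos"],o["tool_rot"],(cur()@G)[:3,3],o["grip_width"],o["grasp_force"],o["force"])
E
```

```text
[ 0.56546654 -0.11266826  0.14794947] [179.81335642 -40.10205851  89.20337831] [ 0.56746335 -0.00736769  0.02288927] 0.059803738032051676 24.90451787598431 [-2.08369831 -4.01850945  6.07274291]
```

```bash
python3 - <<'E'
from h import *
T=cur(); C=pose([.567,-.0085,.013],[0,0,89]); rel=np.linalg.inv(T)@C
lift=T.copy(); lift[2,3]+=.12
def place(z):
    Td=down([0,0,0],79,-50)
    Cd=Td@rel
    # make carton exactly vertical: long axis x -> straight down/up
    ax=Cd[:3,0]; zz=np.array([0,0,np.sign(ax[2])])
    R=Ro.align_vectors([zz],[ax])[0].as_matrix(); Td[:3,:3]=R@Td[:3,:3]
    Cd=np.eye(4); Cd[:3,:3]=Td[:3,:3]; off=Td[:3,:3]@rel[:3,3]
    Td[:3,3]=np.array([.502,-.310,.003+.05+z])-off
    return Td
P1,P2=place(.1),place(.0015)
plan(T,lift); plan(lift,P1); plan(P1,P2)
print(P1[:3,3],P2[:3,3],Ro.from_matrix(P2[:3,:3]).as_euler("xyz",degrees=True),(P2@rel).round(3))
np.save("rel.npy",rel); np.save("P2.npy",P2)
E
```

```text
rows 4 xyz [0.0193, 0.0001, -0.0229] rot [-0.0, -0.0, -0.0]
rows 14 xyz [-0.0054, -0.0022, 0.0011] rot [0.0015, -0.1119, 0.0139]
rows 3 xyz [0.0251, 0.0, 0.0211] rot [-0.0, -0.0, 0.0]
[ 0.52835878 -0.1776495   0.25717915] [ 0.52835878 -0.1776495   0.15867915] [-179.87091471   49.89751287   79.09881088] [[-0.    -0.981  0.193  0.502]
 [ 0.     0.193  0.981 -0.31 ]
 [-1.    -0.     0.     0.055]
 [ 0.     0.     0.     1.   ]]
```

Call:
send_rows --xyz '[[0.0193,0,-0.0229],[0.0193,0,-0.0229],[0.0193,0,-0.0229],[0.0193,0,-0.0229],[0.0193,0,-0.0229],[-0.0054,-0.0022,0.0011],[-0.0054,-0.0022,0.0011],[-0.0054,-0.0022,0.0011],[-0.0054,-0.0022,0.0011],[-0.0054,-0.0022,0.0011],[-0.0054,-0.0022,0.0011],[-0.0054,-0.0022,0.0011],[-0.0054,-0.0022,0.0011],[-0.0054,-0.0022,0.0011],[-0.0054,-0.0022,0.0011],[-0.0054,-0.0022,0.0011],[-0.0054,-0.0022,0.0011],[-0.0054,-0.0022,0.0011],[-0.0054,-0.0022,0.0011],[0,0,0]]' --rotation '[[0,0,0],[0,0,0],[0,0,0],[0,0,0],[0,0,0],[0.0015,-0.112,0.014],[0.0015,-0.112,0.014],[0.0015,-0.112,0.014],[0.0015,-0.112,0.014],[0.0015,-0.112,0.014],[0.0015,-0.112,0.014],[0.0015,-0.112,0.014],[0.0015,-0.112,0.014],[0.0015,-0.112,0.014],[0.0015,-0.112,0.014],[0.0015,-0.112,0.014],[0.0015,-0.112,0.014],[0.0015,-0.112,0.014],[0.0015,-0.112,0.014],[0,0,0]]' --jaw '[0.6,0.6,0.6,0.6,0.6,0.6,0.6,0.6,0.6,0.6,0.6,0.6,0.6,0.6,0.6,0.6,0.6,0.6,0.6,0.6]'

```text
time_s: 6.65
tool_pos: [0.5269, -0.1759, 0.2843]
tool_rot: [-179.6, 50.0, 79.4]
force: [-0.4, 1.0, -2.7]
grip_width: 0.0602
grasp_force: 24.9
```

```bash
python3 - <<'E'
from h import *
P2=np.load("P2.npy"); P1=P2.copy(); P1[2,3]+=.03
plan(cur(),P1,4); plan(P1,P2,2)
print(env.get_obs()["qpos"].round())
for n in ("wrist","scene"): cv2.imwrite(f"pics/{n}2.png",env.read_camera(n)["image"])
E
```

```text
rows 4 xyz [0.0181, 0.0005, 0.0156] rot [-0.0004, 0.0004, 0.0007]
rows 2 xyz [0.0115, 0.0, 0.0097] rot [-0.0, -0.0, 0.0]
[ 18.  18. -20. 108.  56.  79. -36.]
```

View pics/scene2.png

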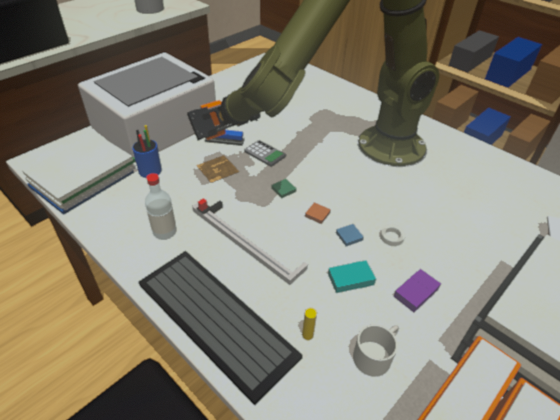

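The carton, held upright, is above the mat (seen at about 210,110), and the others are in place. I lower it.

Call:
send_rows --xyz '[[0.018,0.0005,0.0156],[0.018,0.0005,0.0156],[0.018,0.0005,0.0156],[0.018,0.0005,0.0156],[0,0,0],[0.006,0,0.005],[0.006,0,0.005],[0,0,0],[0,0,0]]' --rotation '[[0,0,0.001],[0,0,0.001],[0,0,0.001],[0,0,0.001],[0,0,0],[0,0,0],[0,0,0],[0,0,0],[0,0,0]]' --jaw '[0.6,0.6,0.6,0.6,0.6,0.6,0.6,0.6,0.6]'

```text
time_s: 7.65
tool_pos: [0.5292, -0.1786, 0.1756]
tool_rot: [179.8, 50.0, 78.6]
force: [0.6, -0.6, -1.2]
grip_width: 0.06
grasp_force: 24.9
```

```bash
python3 - <<'E'
from h import *
P2=np.load("P2.npy"); plan(cur(),P2,3); o=env.get_obs(); print(o["tool_pos"]-P2[:3,3],o["tool_rot"],o["force"])
E
```

```text
rows 3 xyz [0.0045, -0.0003, 0.0034] rot [0.0, 0.0005, -0.0017]
[ 0.00082019 -0.00099286  0.01694472] [179.77665457  49.9873053   78.64308176] [ 0.60070697 -0.63676439 -1.1914548 ]
```

Call:
send_rows --xyz '[[0.0035,0,0.0028],[0.0035,0,0.0028],[0.0035,0,0.0028],[0.002,0,0.0018],[0.0008,0,0.0006],[0.0008,0,0.0006],[0,0,0],[0,0,0]]' --rotation '[[0,0,0],[0,0,0],[0,0,0],[0,0,0],[0,0,0],[0,0,0],[0,0,0],[0,0,0]]' --jaw '[0.6,0.6,0.6,0.6,0.6,0.6,0.6,0.6]'

```text
time_s: 8.45
tool_pos: [0.5292, -0.1781, 0.1585]
tool_rot: [179.8, 50.2, 78.6]
force: [-1.3, 2.5, 8.4]
grip_width: 0.0597
grasp_force: 24.9
```

Call:
send_rows --xyz '[[0,0,0],[0,0,0],[0,0,0],[0,0,0],[0,0,0],[0,0,-0.01],[0,0,-0.02],[0,0,-0.03],[0,0,-0.03],[0,0,-0.03],[0,0,-0.03],[0,0,0]]' --rotation '[[0,0,0],[0,0,0],[0,0,0],[0,0,0],[0,0,0],[0,0,0],[0,0,0],[0,0,0],[0,0,0],[0,0,0],[0,0,0],[0,0,0]]' --jaw '[0.75,0.8,0.9,0.9,0.9,0.9,0.9,0.9,0.9,0.9,0.9,0.9]'

```text
time_s: 9.65
tool_pos: [0.5531, -0.0601, 0.2572]
tool_rot: [179.3, 49.8, 78.7]
force: [1.1, 1.0, -0.7]
grip_width: 0.0784
grasp_force: 0.0
```

```bash
python3 - <<'E'
from h import *
c=env.read_camera("wrist"); cv2.imwrite("pics/w3.png",c["image"])
plan(cur(),down([.46,-.04,.22],79)); 
for y in (.0,.1): plan(cur(),down([.5,-.03,.24],90))
E
```

```text
rows 8 xyz [-0.0073, -0.0118, -0.0149] rot [0.0007, 0.1088, -0.0001]
rows 8 xyz [-0.0059, -0.0074, -0.0184] rot [-0.0097, 0.1085, -0.0226]
rows 8 xyz [-0.0059, -0.0074, -0.0184] rot [-0.0097, 0.1085, -0.0226]
```

View pics/w3.png

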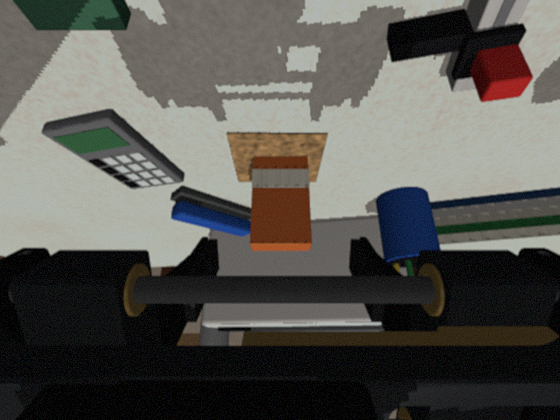

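The carton stands upright on the mat (280,200) and is clear of the fingers. Next are the samples, blue first.

Call:
send_rows --xyz '[[-0.006,-0.0074,-0.0184],[-0.006,-0.0074,-0.0184],[-0.006,-0.0074,-0.0184],[-0.006,-0.0074,-0.0184],[-0.006,-0.0074,-0.0184],[-0.006,-0.0074,-0.0184],[-0.006,-0.0074,-0.0184],[-0.006,-0.0074,-0.0184],[0,0,0]]' --rotation '[[-0.0097,0.1085,-0.0226],[-0.0097,0.1085,-0.0226],[-0.0097,0.1085,-0.0226],[-0.0097,0.1085,-0.0226],[-0.0097,0.1085,-0.0226],[-0.0097,0.1085,-0.0226],[-0.0097,0.1085,-0.0226],[-0.0097,0.1085,-0.0226],[0,0,0]]' --jaw '[0.9,0.9,0.9,0.9,0.9,0.9,0.9,0.9,0.9]'

```text
time_s: 10.6
tool_pos: [0.4993, -0.0359, 0.4042]
tool_rot: [-180.0, 0.1, 89.4]
force: [-0.2, -0.2, -0.4]
grip_width: 0.0784
grasp_force: 0.0
```

```bash
python3 - <<'E'
from h import *
H=down([.436,.154,.15],-21)
plan(cur(),H); print(env.get_obs()["qpos"].round())
c=env.read_camera("top")
for n in ("blue","terra","green"): print(n,[b for b in blobs(c,n,.016,60) if 40<b["s"][0]<60 and 40<b["s"][1]<60])
HSV["orange"]=((8,150,90),(18,255,255)); print([b for b in blobs(c,"orange",.103,30) if b["c"][0]<.6 and -.5<b["c"][1]<-.2])
cv2.imwrite("pics/t4.png",cv2.resize(c["image"][220:290,330:420],None,fx=6,fy=6))
E
```

```text
rows 17 xyz [0.0045, -0.0131, 0.0053] rot [0.0001, 0.0001, 0.1133]
[ 29.   1. -28. 103.   1.  76.   0.]
blue [{'px': array([231., 267.]), 'c': (0.434, 0.1559), 's': (52, 51), 'yaw': 68.3}]
terra [{'px': array([267., 269.]), 'c': (0.4315, 0.0401), 's': (49, 52), 'yaw': 11.9}]
green []
[{'px': array([382., 247.]), 'c': (0.5001, -0.309), 's': (30, 58), 'yaw': 81.0}]
```

View pics/t4.png

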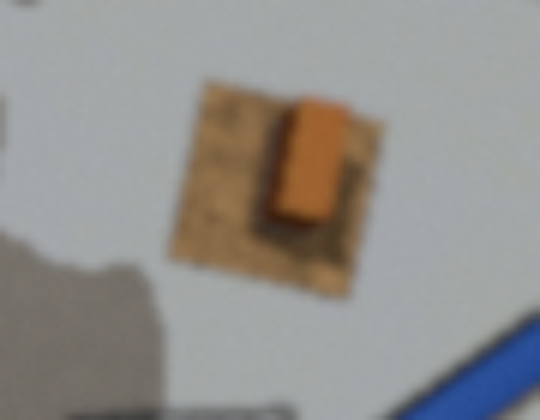

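The carton stands on the middle of the mat, and its measured centre agrees with the mat's to within 1 mm.

Call:
send_rows --xyz '[[0.0045,-0.013,0.0053],[0.0045,-0.013,0.0053],[0.0045,-0.013,0.0053],[0.0045,-0.013,0.0053],[0.0045,-0.013,0.0053],[0.0045,-0.013,0.0053],[0.0045,-0.013,0.0053],[0.0045,-0.013,0.0053],[0.0045,-0.013,0.0053],[0.0045,-0.013,0.0053],[0.0045,-0.013,0.0053],[0.0045,-0.013,0.0053],[0.0045,-0.013,0.0053],[0.0045,-0.013,0.0053],[0.0045,-0.013,0.0053],[0.0045,-0.013,0.0053],[0.0045,-0.013,0.0053],[0,0,0],[0,0,0]]' --rotation '[[0,0,0.113],[0,0,0.113],[0,0,0.113],[0,0,0.113],[0,0,0.113],[0,0,0.113],[0,0,0.113],[0,0,0.113],[0,0,0.113],[0,0,0.113],[0,0,0.113],[0,0,0.113],[0,0,0.113],[0,0,0.113],[0,0,0.113],[0,0,0.113],[0,0,0.113],[0,0,0],[0,0,0]]' --jaw '[0.9,0.9,0.9,0.9,0.9,0.9,0.9,0.9,0.9,0.9,0.9,0.9,0.9,0.9,0.9,0.9,0.9,0.9,0.9]'

```text
time_s: 12.55
tool_pos: [0.4342, 0.1555, 0.3107]
tool_rot: [179.7, 0.3, -20.1]
force: [-0.5, 0.6, 0.3]
grip_width: 0.0782
grasp_force: 0.0
```

```bash
python3 - <<'E'
from h import *
c=env.read_camera("wrist"); cv2.imwrite("pics/w5.png",c["image"])
o=env.get_obs(); print(o["qpos"].round(), o["tool_rot"],(cur()@G)[:3,3])
for n in ("blue","terra","green"): print(n,[b for b in blobs(c,n,.016,100)])
E
```

```text
[  25.    2.  -48.  114.    1.   65. -134.] [179.73491151   0.27661679 -20.19250892] [0.43326886 0.15478133 0.14754854]
blue [{'px': array([282., 198.]), 'c': (0.4368, 0.1545), 's': (52, 53), 'yaw': 68.2}]
terra [{'px': array([398., 159.]), 'c': (0.4345, 0.0428), 's': (53, 53), 'yaw': 12.4}]
green [{'px': array([534., 116.]), 'c': (0.4294, -0.0808), 's': (44, 53), 'yaw': 79.5}]
```

View pics/w5.png

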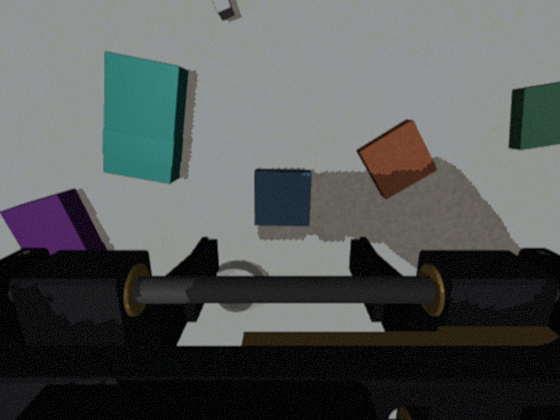

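The blue sample is seen square to the fingers at (282,198) and measures (0.4368, 0.1545). The tape at (240,285) is clear.

```bash
cat >> h.py <<'E'
RC=np.array([.642,.136]); RY=1.1
def rail(xr,yr):
    a=np.radians(RY); return RC+xr*np.array([np.cos(a),np.sin(a)])+yr*np.array([-np.sin(a),np.cos(a)])
def g3(xr,yr,z): return [*rail(xr,yr),z]
E
python3 - <<'E'
from h import *
A=down([.4368,.1545,.020],-21.5); plan(cur(),A)
U=down([.4368,.1545,.09],-21.5); plan(A,U); P=down(g3(-.045,-.053,.07),RY); plan(U,P); plan(P,down(g3(-.040,-.053,.022),RY))
E
```

```text
rows 4 xyz [0.0008, -0.0001, 0.0319] rot [0.0012, 0.0012, 0.0057]
rows 2 xyz [-0.0, 0.0, -0.035] rot [0.0, -0.0, -0.0]
rows 5 xyz [0.0348, 0.0072, 0.004] rot [0.0, 0.0, -0.0789]
rows 2 xyz [0.0025, 0.0, 0.024] rot [0.0, 0.0, 0.0]
```

Call:
send_rows --xyz '[[0.0008,0,0.032],[0.0008,0,0.032],[0.0008,0,0.032],[0.0008,0,0.031],[0,0,0],[0,0,0],[0,0,0],[0,0,0],[0,0,0],[0,0,0],[0,0,0],[0,0,0]]' --rotation '[[0.0012,0.0012,0.0057],[0.0012,0.0012,0.0057],[0.0012,0.0012,0.0057],[0.0012,0.0012,0.0057],[0,0,0],[0,0,0],[0,0,0],[0,0,0],[0,0,0],[0,0,0],[0,0,0],[0,0,0]]' --jaw '[0.9,0.9,0.9,0.9,0.9,0.5,0.5,0.5,0.5,0.5,0.5,0.5]' --newtons 20

```text
time_s: 13.8
tool_pos: [0.4376, 0.1542, 0.1851]
tool_rot: [-179.9, -0.1, -21.6]
force: [-1.5, -0.9, 3.9]
grip_width: 0.0535
grasp_force: 20.0
```

Call:
send_rows --xyz '[[0,0,-0.02],[0,0,-0.03],[0,0,-0.02],[0.035,0.007,0.004],[0.035,0.007,0.004],[0.035,0.007,0.004],[0.035,0.007,0.004],[0.035,0.007,0.004],[0,0,0],[0,0,0]]' --rotation '[[0,0,0],[0,0,0],[0,0,0],[0,0,-0.079],[0,0,-0.079],[0,0,-0.079],[0,0,-0.079],[0,0,-0.079],[0,0,0],[0,0,0]]' --jaw '[0.5,0.5,0.5,0.5,0.5,0.5,0.5,0.5,0.5,0.5]'

```text
time_s: 14.8
tool_pos: [0.5996, 0.0823, 0.2341]
tool_rot: [-179.8, 0.0, 0.9]
force: [-0.5, 0.6, -0.4]
grip_width: 0.0539
grasp_force: 20.0
```

```bash
python3 - <<'E'
from h import *
print((cur()@G)[:3,3]); plan(cur(),down(g3(-.040,-.053,.024),RY),3)
E
```

```text
[0.5995812  0.08276898 0.07055599]
rows 3 xyz [0.0011, 0.0001, 0.0155] rot [-0.0009, 0.0, -0.0011]
```

Call:
send_rows --xyz '[[0.001,0,0.0155],[0.001,0,0.0155],[0.001,0,0.0155],[0,0,0.0015],[0,0,0],[0.003,0,0],[0.003,0,0],[0.003,0,0],[0.002,0,0],[0,0,0]]' --rotation '[[-0.001,0,-0.001],[-0.001,0,-0.001],[-0.001,0,-0.001],[0,0,0],[0,0,0],[0,0,0],[0,0,0],[0,0,0],[0,0,0],[0,0,0]]' --jaw '[0.5,0.5,0.5,0.5,0.5,0.5,0.5,0.5,0.5,0.5]'

```text
time_s: 15.8
tool_pos: [0.6141, 0.0827, 0.1873]
tool_rot: [179.9, -0.1, 1.1]
force: [-0.1, 1.3, 0.3]
grip_width: 0.0537
grasp_force: 20.0
```

Call:
send_rows --xyz '[[0.001,0,0],[0.001,0,0],[0.001,0,0],[0,0,0]]' --rotation '[[0,0,0],[0,0,0],[0,0,0],[0,0,0]]' --jaw '[0.5,0.5,0.5,0.5]'

```text
time_s: 16.2
tool_pos: [0.6168, 0.0828, 0.1871]
tool_rot: [179.9, -0.1, 1.2]
force: [0.5, 0.3, -1.3]
grip_width: 0.0537
grasp_force: 20.0
```

Call:
send_rows --xyz '[[0,0,0.001],[0,0,0.001],[0.001,0,0],[0.001,0,0],[0,0,0]]' --rotation '[[0,0,0],[0,0,0],[0,0,0],[0,0,0],[0,0,0]]' --jaw '[0.5,0.5,0.5,0.5,0.5]'

```text
time_s: 16.7
tool_pos: [0.6189, 0.0828, 0.1851]
tool_rot: [179.9, -0.1, 1.2]
force: [1.0, -1.0, -0.7]
grip_width: 0.0535
grasp_force: 20.0
```

Call:
send_rows --xyz '[[0.001,0,0],[0.001,0,0],[0,0,0]]' --rotation '[[0,0,0],[0,0,0],[0,0,0]]' --jaw '[0.5,0.5,0.5]'

```text
time_s: 17.0
tool_pos: [0.6199, 0.0829, 0.1847]
tool_rot: [179.9, 0.0, 1.2]
force: [-3.8, -0.7, 1.7]
grip_width: 0.0539
grasp_force: 20.0
```

Call:
send_rows --xyz '[[0.001,0,0],[0.001,0,0],[0,0,0],[0,0,0]]' --rotation '[[0,0,0],[0,0,0],[0,0,0],[0,0,0]]' --jaw '[0.5,0.5,0.5,0.5]'

```text
time_s: 17.4
tool_pos: [0.6207, 0.0831, 0.1846]
tool_rot: [179.8, 0.3, 1.2]
force: [-9.2, 0.1, 6.4]
grip_width: 0.0541
grasp_force: 20.0
```

Call:
send_rows --xyz '[[0,0,0],[0,0,0],[0,0,0],[0,0,0],[0,0,-0.01],[0,0,-0.02],[0,0,-0.03],[0,0,-0.03],[0,0,-0.03],[0,0,-0.02],[0,0,0]]' --rotation '[[0,0,0],[0,0,0],[0,0,0],[0,0,0],[0,0,0],[0,0,0],[0,0,0],[0,0,0],[0,0,0],[0,0,0],[0,0,0]]' --jaw '[0.7,0.7,0.7,0.7,0.7,0.7,0.8,0.9,0.9,0.9,0.9]'

```text
time_s: 18.5
tool_pos: [0.6235, 0.0839, 0.3295]
tool_rot: [179.9, -0.5, 1.2]
force: [0.0, 0.2, 1.7]
grip_width: 0.0774
grasp_force: 0.0
```

```bash
python3 - <<'E'
from h import *
c=env.read_camera("wrist"); cv2.imwrite("pics/w6.png",c["image"])
for n in ("blue","terra","green"): print(n,[b for b in blobs(c,n,.016,100)])
H=down([.4345,.042,.10],12.4); plan(cur(),H)
plan(H,down([.4345,.042,.0205],12.4))
E
```

```text
blue [{'px': array([284., 205.]), 'c': (0.6179, 0.0823), 's': (50, 53), 'yaw': 1.1}]
terra []
green [{'px': array([155., 230.]), 'c': (0.5894, 0.2167), 's': (26, 13), 'yaw': 56.1}]
rows 6 xyz [-0.032, 0.0037, 0.0105] rot [0.0004, -0.001, -0.0327]
rows 2 xyz [0.0, -0.0, 0.0398] rot [-0.0, -0.0, 0.0]
```

View pics/w6.png

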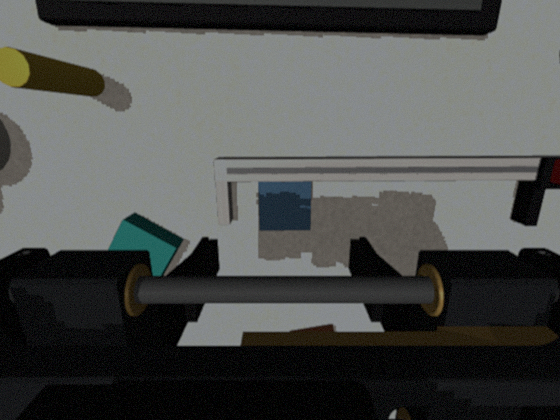

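The blue sample (284,205) lies flush at the rail. Next is the terracotta one.

Call:
send_rows --xyz '[[-0.032,0.0037,0.0105],[-0.032,0.0037,0.0105],[-0.032,0.0037,0.0105],[-0.032,0.0037,0.0105],[-0.032,0.0037,0.0105],[-0.032,0.0037,0.0105],[0,0,0],[0,0,0]]' --rotation '[[0,0,-0.033],[0,0,-0.033],[0,0,-0.033],[0,0,-0.033],[0,0,-0.033],[0,0,-0.033],[0,0,0],[0,0,0]]' --jaw '[0.9,0.9,0.9,0.9,0.9,0.9,0.9,0.9]'

```text
time_s: 19.35
tool_pos: [0.4334, 0.0408, 0.2611]
tool_rot: [179.8, -0.0, 12.4]
force: [0.4, -0.4, 1.0]
grip_width: 0.0782
grasp_force: 0.0
```

```bash
python3 - <<'E'
from h import *
c=env.read_camera("wrist")
for n in ("terra","green"): print(n,[b for b in blobs(c,n,.016,100)])
b=[b for b in blobs(c,"terra",.016,100) if 45<b["s"][0]<60][0]; y=b["yaw"]; y=y-90 if y>45 else y
g=[*b["c"]]; A=down(g+[.0205],y); U=down(g+[.09],y); P=down(g3(-.045,-.133,.07),RY)
plan(cur(),A); plan(U,P)
plan(P,down(g3(-.033,-.133,.0225),RY))
E
```

```text
terra [{'px': array([281., 218.]), 'c': (0.4348, 0.0416), 's': (52, 53), 'yaw': 12.3}]
green [{'px': array([437., 248.]), 'c': (0.4288, -0.0956), 's': (53, 51), 'yaw': 79.2}, {'px': array([59., 26.]), 'c': (0.5365, 0.2132), 's': (13, 21), 'yaw': 57.2}]
rows 2 xyz [0.0002, -0.0002, 0.0389] rot [0.0011, -0.0011, 0.0015]
rows 5 xyz [0.0316, 0.0123, 0.004] rot [-0.0, -0.0, 0.0391]
rows 2 xyz [0.006, -0.0, 0.0238] rot [0.0, 0.0, 0.0]
```

Call:
send_rows --xyz '[[0.0002,0,0.026],[0.0002,0,0.026],[0,0,0.026],[0,0,0],[0,0,0],[0,0,0],[0,0,0],[0,0,0],[0,0,0],[0,0,0],[0,0,0]]' --rotation '[[0.001,0,0.001],[0.001,0,0.001],[0,0,0.001],[0,0,0],[0,0,0],[0,0,0],[0,0,0],[0,0,0],[0,0,0],[0,0,0],[0,0,0]]' --jaw '[0.9,0.9,0.9,0.9,0.5,0.5,0.5,0.5,0.5,0.5,0.5]'

```text
time_s: 20.5
tool_pos: [0.4347, 0.0413, 0.1839]
tool_rot: [180.0, -0.1, 12.3]
force: [0.3, 0.2, 0.5]
grip_width: 0.0537
grasp_force: 20.0
```

Call:
send_rows --xyz '[[0,0,-0.02],[0,0,-0.03],[0,0,-0.02],[0.0316,0.0123,0.004],[0.0316,0.0123,0.004],[0.0316,0.0123,0.004],[0.0316,0.0123,0.004],[0.0316,0.0123,0.004],[0,0,0],[0,0,0]]' --rotation '[[0,0,0],[0,0,0],[0,0,0],[0,0,0.039],[0,0,0.039],[0,0,0.039],[0,0,0.039],[0,0,0.039],[0,0,0],[0,0,0]]' --jaw '[0.5,0.5,0.5,0.5,0.5,0.5,0.5,0.5,0.5,0.5]'

```text
time_s: 21.5
tool_pos: [0.5992, 0.0019, 0.2332]
tool_rot: [-179.9, 0.0, 1.1]
force: [-0.7, 0.6, -1.0]
grip_width: 0.0539
grasp_force: 20.0
```

```bash
python3 - <<'E'
from h import *
print((cur()@G)[:3,3]); plan(cur(),down(g3(-.033,-.133,.0225),RY),3)
E
```

```text
[0.59913065 0.0021411  0.06974211]
rows 3 xyz [0.0041, -0.0001, 0.0157] rot [-0.0004, 0.0001, 0.0002]
```

Call:
send_rows --xyz '[[0.004,0,0.0157],[0.004,0,0.0157],[0.004,0,0.0157],[0,0,0.001],[0,0,0],[0.003,0,0],[0.003,0,0],[0.001,0,0.0005],[0.001,0,0],[0,0,0]]' --rotation '[[0,0,0],[0,0,0],[0,0,0],[0,0,0],[0,0,0],[0,0,0],[0,0,0],[0,0,0],[0,0,0],[0,0,0]]' --jaw '[0.5,0.5,0.5,0.5,0.5,0.5,0.5,0.5,0.5,0.5]'

```text
time_s: 22.5
tool_pos: [0.6194, 0.0025, 0.1856]
tool_rot: [-180.0, -0.1, 1.2]
force: [-0.3, 0.6, -0.8]
grip_width: 0.0541
grasp_force: 20.0
```

Call:
send_rows --xyz '[[0.001,0,0],[0.001,0,0],[0,0,0]]' --rotation '[[0,0,0],[0,0,0],[0,0,0]]' --jaw '[0.5,0.5,0.5]'

```text
time_s: 22.8
tool_pos: [0.6209, 0.0025, 0.1853]
tool_rot: [180.0, -0.0, 1.2]
force: [-1.8, -0.3, 0.6]
grip_width: 0.0539
grasp_force: 20.0
```

Call:
send_rows --xyz '[[0,0,0.001],[0.001,0,0],[0.001,0,0],[0.001,0,0],[0,0,0]]' --rotation '[[0,0,0],[0,0,0],[0,0,0],[0,0,0],[0,0,0]]' --jaw '[0.5,0.5,0.5,0.5,0.5]'

```text
time_s: 23.3
tool_pos: [0.6221, 0.0027, 0.1833]
tool_rot: [180.0, 0.4, 1.2]
force: [-8.8, -0.8, 3.2]
grip_width: 0.0539
grasp_force: 20.0
```

Call:
send_rows --xyz '[[0,0,0],[0,0,0],[0,0,0],[0,0,0],[0,0,-0.01],[0,0,-0.02],[0,0,-0.03],[0,0,-0.03],[0,0,-0.03],[0,0,-0.02],[0,0,0]]' --rotation '[[0,0,0],[0,0,0],[0,0,0],[0,0,0],[0,0,0],[0,0,0],[0,0,0],[0,0,0],[0,0,0],[0,0,0],[0,0,0]]' --jaw '[0.7,0.7,0.7,0.7,0.7,0.7,0.8,0.9,0.9,0.9,0.9]'

```text
time_s: 24.4
tool_pos: [0.6253, 0.0032, 0.3289]
tool_rot: [180.0, -0.5, 1.2]
force: [0.1, -0.0, 0.3]
grip_width: 0.0777
grasp_force: 0.0
```

```bash
python3 - <<'E'
from h import *
c=env.read_camera("wrist")
for n in ("blue","terra","green"): print(n,[b for b in blobs(c,n,.016,100)])
H=down([.428,-.0945,.10],-10.6); plan(cur(),H)
E
```

```text
blue [{'px': array([207., 205.]), 'c': (0.6177, 0.0811), 's': (51, 53), 'yaw': 1.1}]
terra [{'px': array([284., 205.]), 'c': (0.6198, 0.0021), 's': (50, 53), 'yaw': 1.1}]
green [{'px': array([ 69., 224.]), 'c': (0.5947, 0.2245), 's': (32, 16), 'yaw': 60.6}]
rows 6 xyz [-0.0317, 0.0184, 0.0104] rot [-0.0, -0.0009, 0.0342]
```

Call:
send_rows --xyz '[[-0.0317,0.0184,0.0104],[-0.0317,0.0184,0.0104],[-0.0317,0.0184,0.0104],[-0.0317,0.0184,0.0104],[-0.0317,0.0184,0.0104],[-0.0317,0.0184,0.0104],[0,0,0],[0,0,0]]' --rotation '[[0,0,0.034],[0,0,0.034],[0,0,0.034],[0,0,0.034],[0,0,0.034],[0,0,0.034],[0,0,0],[0,0,0]]' --jaw '[0.9,0.9,0.9,0.9,0.9,0.9,0.9,0.9]'

```text
time_s: 25.25
tool_pos: [0.4267, -0.0955, 0.261]
tool_rot: [180.0, -0.0, -10.6]
force: [-0.6, 0.4, 0.7]
grip_width: 0.0781
grasp_force: 0.0
```

```bash
python3 - <<'E'
from h import *
c=env.read_camera("wrist"); l=blobs(c,"green",.016,100); print(l)
b=[b for b in l if 45<b["s"][0]<60 and 45<b["s"][1]<60][0]; y=b["yaw"]; y=y-90 if y>45 else y
g=[*b["c"]]; A=down(g+[.0205],y); U=down(g+[.09],y); P=down(g3(-.045,-.213,.07),RY)
plan(cur(),A,3); plan(U,P)
E
```

```text
[{'px': array([284., 217.]), 'c': (0.4285, -0.0972), 's': (52, 54), 'yaw': 79.1}]
rows 3 xyz [0.0003, 0.0007, 0.0259] rot [-0.0002, -0.0007, 0.0022]
rows 5 xyz [0.034, -0.0075, 0.004] rot [-0.0, 0.0, -0.0419]
```

Call:
send_rows --xyz '[[0.0003,0.0007,0.026],[0.0003,0.0007,0.026],[0.0003,0.0007,0.026],[0,0,0],[0,0,0],[0,0,0],[0,0,0],[0,0,0],[0,0,0],[0,0,0],[0,0,0]]' --rotation '[[0,0,0.002],[0,0,0.002],[0,0,0.002],[0,0,0],[0,0,0],[0,0,0],[0,0,0],[0,0,0],[0,0,0],[0,0,0],[0,0,0]]' --jaw '[0.9,0.9,0.9,0.9,0.5,0.5,0.5,0.5,0.5,0.5,0.5]'

```text
time_s: 26.4
tool_pos: [0.4282, -0.0973, 0.1839]
tool_rot: [-180.0, -0.1, -10.9]
force: [-0.2, 0.9, 0.5]
grip_width: 0.0537
grasp_force: 20.0
```

Call:
send_rows --xyz '[[0,0,-0.02],[0,0,-0.03],[0,0,-0.02],[0.034,-0.0075,0.004],[0.034,-0.0075,0.004],[0.034,-0.0075,0.004],[0.034,-0.0075,0.004],[0.034,-0.0075,0.004],[0,0,0],[0,0,0]]' --rotation '[[0,0,0],[0,0,0],[0,0,0],[0,0,-0.042],[0,0,-0.042],[0,0,-0.042],[0,0,-0.042],[0,0,-0.042],[0,0,0],[0,0,0]]' --jaw '[0.5,0.5,0.5,0.5,0.5,0.5,0.5,0.5,0.5,0.5]'

```text
time_s: 27.4
tool_pos: [0.6006, -0.0777, 0.2331]
tool_rot: [-179.9, 0.0, 1.2]
force: [-0.7, 0.3, -0.5]
grip_width: 0.0537
grasp_force: 20.0
```

```bash
python3 - <<'E'
from h import *
print((cur()@G)[:3,3]); plan(cur(),down(g3(-.033,-.213,.0215),RY),3)
E
```

```text
[ 0.60055999 -0.07743846  0.06961586]
rows 3 xyz [0.0042, 0.0001, 0.016] rot [-0.0005, 0.0002, 0.0005]
```

Call:
send_rows --xyz '[[0.004,0,0.016],[0.004,0,0.016],[0.004,0,0.016],[0,0,0],[0,0,0],[0.003,0,0],[0.003,0,0],[0.001,0,0.0005],[0.001,0,0.0005],[0,0,0]]' --rotation '[[0,0,0],[0,0,0],[0,0,0],[0,0,0],[0,0,0],[0,0,0],[0,0,0],[0,0,0],[0,0,0],[0,0,0]]' --jaw '[0.5,0.5,0.5,0.5,0.5,0.5,0.5,0.5,0.5,0.5]'

```text
time_s: 28.4
tool_pos: [0.621, -0.0776, 0.1851]
tool_rot: [-180.0, -0.1, 1.2]
force: [-0.6, 0.7, -0.2]
grip_width: 0.0537
grasp_force: 20.0
```

Call:
send_rows --xyz '[[0.001,0,0.0005],[0.001,0,0.0005],[0.001,0,0],[0,0,0]]' --rotation '[[0,0,0],[0,0,0],[0,0,0],[0,0,0]]' --jaw '[0.5,0.5,0.5,0.5]'

```text
time_s: 28.8
tool_pos: [0.624, -0.0776, 0.1841]
tool_rot: [-180.0, -0.1, 1.2]
force: [-0.3, 0.5, -0.9]
grip_width: 0.0539
grasp_force: 20.0
```

Call:
send_rows --xyz '[[0.001,0,0],[0.001,0,0],[0,0,0]]' --rotation '[[0,0,0],[0,0,0],[0,0,0]]' --jaw '[0.5,0.5,0.5]'

```text
time_s: 29.1
tool_pos: [0.6248, -0.0775, 0.1836]
tool_rot: [180.0, 0.1, 1.2]
force: [-5.3, -0.3, 1.2]
grip_width: 0.0538
grasp_force: 20.0
```

Call:
send_rows --xyz '[[0.001,0,0],[0.001,0,0],[0,0,0]]' --rotation '[[0,0,0],[0,0,0],[0,0,0]]' --jaw '[0.5,0.5,0.5]'

```text
time_s: 29.4
tool_pos: [0.6256, -0.0774, 0.183]
tool_rot: [180.0, 0.4, 1.2]
force: [-10.1, -0.0, 3.7]
grip_width: 0.0536
grasp_force: 20.0
```

Call:
send_rows --xyz '[[0,0,0],[0,0,0],[0,0,0],[0,0,0],[0,0,-0.01],[0,0,-0.02],[0,0,-0.03],[0,0.02,-0.03],[0,0.03,-0.03],[0,0.03,-0.02],[0,0,0],[0,0,0]]' --rotation '[[0,0,0],[0,0,0],[0,0,0],[0,0,0],[0,0,0],[0,0,0],[0,0,0],[0,0,0],[0,0,0],[0,0,0],[0,0,0],[0,0,0]]' --jaw '[0.7,0.7,0.7,0.7,0.7,0.7,0.7,0.6,0.5,0.5,0.5,0.5]'

```text
time_s: 30.6
tool_pos: [0.6293, -0.1583, 0.3251]
tool_rot: [180.0, -0.2, 1.0]
force: [-0.4, 1.3, -0.3]
grip_width: 0.044
grasp_force: 0.0
```

```bash
python3 - <<'E'
from h import *
c=env.read_camera("wrist"); cv2.imwrite("pics/w7.png",c["image"])
for n,z in (("blue",.016),("terra",.016),("green",.016),("red",.058),("red2",.058)): print(n,[b for b in blobs(c,n,z,30)])
E
```

```text
blue [{'px': array([473., 413.]), 'c': (0.3553, -0.4033), 's': (23, 25), 'yaw': 1.0}, {'px': array([ 46., 206.]), 'c': (0.6186, 0.0799), 's': (50, 53), 'yaw': 1.0}, {'px': array([547., 174.]), 'c': (0.6585, -0.4113), 's': (57, 30), 'yaw': 15.6}]
terra [{'px': array([125., 205.]), 'c': (0.6199, 0.0004), 's': (50, 53), 'yaw': 1.1}]
green [{'px': array([204., 205.]), 'c': (0.6223, -0.0796), 's': (50, 54), 'yaw': 1.0}]
red []
red2 [{'px': array([305., 174.]), 'c': (0.6634, -0.1758), 's': (16, 24), 'yaw': 88.6}]
```

View pics/w7.png

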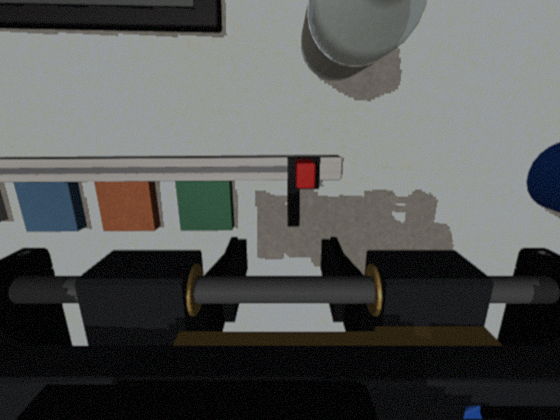

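The three samples lie square at the rail, at (47,206), (125,205) and (204,205). The red knob is at (305,174), and the bottle stands behind at (360,30).

```bash
python3 - <<'E'
from h import *
c=env.read_camera("wrist"); print("bottle near edge", cast(c,[(355,68)],.12),cast(c,[(355,98)],0))
A=down([.6634,-.1758,.054],RY); plan(cur(),A,4)
t=env.read_camera("top"); print("cap",cast(t,[(351,152)],.19))
E
```

```text
bottle near edge [[ 0.73577043 -0.19499558]] [[ 0.72710471 -0.22320836]]
rows 4 xyz [0.0085, 0.0051, 0.0266] rot [-0.0003, -0.0002, 0.0007]
cap [[ 0.76883247 -0.20249428]]
```

The wrist camera would come close to the bottle cap, so I half-turn the gripper first.

Call:
send_rows --xyz '[[0,0,-0.03],[0,0,0],[0,0,0],[0,0,0],[0,0,0],[0,0,0],[0,0,0],[0,0,0],[0,0,0],[0,0,0],[0,0,0],[0,0,0],[0,0,0],[0,0,0],[0,0,0],[0,0,0],[0,0,0],[0,0,0],[0,0,0],[0,0,0]]' --rotation '[[0,0,-0.14],[0,0,-0.14],[0,0,-0.14],[0,0,-0.14],[0,0,-0.14],[0,0,-0.14],[0,0,-0.14],[0,0,-0.14],[0,0,-0.14],[0,0,-0.14],[0,0,-0.14],[0,0,-0.14],[0,0,-0.14],[0,0,-0.14],[0,0,-0.14],[0,0,-0.14],[0,0,-0.14],[0,0,-0.14],[0,0,-0.14],[0,0,-0.14]]' --jaw '[0.5,0.5,0.5,0.5,0.5,0.5,0.5,0.5,0.5,0.5,0.5,0.5,0.5,0.5,0.5,0.5,0.5,0.5,0.5,0.5]'

```text
time_s: 32.75
tool_pos: [0.6292, -0.156, 0.3534]
tool_rot: [179.9, 0.0, 162.1]
force: [0.1, -0.2, -0.1]
grip_width: 0.0437
grasp_force: 0.0
```

```bash
python3 - <<'E'
from h import *
o=env.get_obs(); print(o["tool_pos"],o["tool_rot"],o["qpos"].round())
B=down([.6634,-.1758,.10],180+RY); A=down([.6634,-.1758,.054],180+RY); plan(cur(),B); plan(B,A)
E
```

```text
[ 0.6291894  -0.15596983  0.35344996] [1.79932329e+02 1.48848521e-02 1.62062139e+02] [ 61.  41. -75.  86.  39.  83.  58.]
rows 3 xyz [-0.0125, -0.0042, 0.03] rot [0.0004, 0.0002, -0.1108]
rows 2 xyz [-0.0, 0.0, 0.023] rot [0.0, 0.0, 0.0]
```

Call:
send_rows --xyz '[[-0.0125,-0.0042,0.03],[-0.0125,-0.0042,0.03],[-0.0125,-0.0042,0.03],[0,0,0],[0,0,0]]' --rotation '[[0,0,-0.111],[0,0,-0.111],[0,0,-0.111],[0,0,0],[0,0,0]]' --jaw '[0.5,0.5,0.5,0.5,0.5]'

```text
time_s: 33.25
tool_pos: [0.6632, -0.1761, 0.2638]
tool_rot: [179.9, 0.0, -179.4]
force: [0.7, 0.6, -0.6]
grip_width: 0.0433
grasp_force: 0.0
```

```bash
python3 - <<'E'
from h import *
o=env.get_obs(); print(o["tool_pos"],o["tool_rot"],o["qpos"].round())
A=down([.6634,-.1758,.054],180+RY); plan(cur(),A,3)
c=env.read_camera("wrist")
print([b for b in blobs(c,"red2",.058,30)])
E
```

```text
[ 0.66315382 -0.17606588  0.2638009 ] [ 1.79871965e+02  7.76502126e-03 -1.79357575e+02] [ 58.  50. -72.  85.  47.  80.  74.]
rows 3 xyz [-0.0001, 0.0001, 0.0154] rot [0.0007, 0.0, -0.0027]
[{'px': array([283., 233.]), 'c': (0.66, -0.1769), 's': (20, 15), 'yaw': 0.5}]
```

Call:
send_rows --xyz '[[0,0,0.0154],[0,0,0.0154],[0,0,0.0154],[0,0,0],[0,0,0],[0,0,0],[0,0,0],[0,0,0],[0,0,0],[0,0,0]]' --rotation '[[0,0,-0.003],[0,0,-0.003],[0,0,-0.003],[0,0,0],[0,0,0],[0,0,0],[0,0,0],[0,0,0],[0,0,0],[0,0,0]]' --jaw '[0.5,0.5,0.5,0.5,0.1,0.1,0.1,0.1,0.1,0.1]' --newtons 10

```text
time_s: 34.3
tool_pos: [0.6636, -0.1772, 0.2185]
tool_rot: [180.0, 0.1, -178.8]
force: [-0.4, 1.2, 2.7]
grip_width: 0.0157
grasp_force: 10.0
```

Call:
send_rows --xyz '[[0,0.005,0],[0,0.01,0],[0,0.01,0],[0,0.01,0],[0,0.01,0],[0,0.005,0],[0,0,0]]' --rotation '[[0,0,0],[0,0,0],[0,0,0],[0,0,0],[0,0,0],[0,0,0],[0,0,0]]' --jaw '[0.1,0.1,0.1,0.1,0.1,0.1,0.1]'

```text
time_s: 35.0
tool_pos: [0.6623, -0.125, 0.2184]
tool_rot: [179.9, 0.1, -178.7]
force: [-0.9, 0.5, 5.8]
grip_width: 0.0158
grasp_force: 10.0
```

Call:
send_rows --xyz '[[0,0.005,0],[0,0.005,0],[0,0.005,0],[0,0.005,0],[0,0.005,0],[0,0.005,0],[0,0.005,0],[0,0.005,0],[0,0.005,0],[0,0.005,0],[0,0.005,0],[0,0.005,0],[0,0.005,0],[0,0.005,0],[0,0.005,0],[0,0,0]]' --rotation '[[0,0,0],[0,0,0],[0,0,0],[0,0,0],[0,0,0],[0,0,0],[0,0,0],[0,0,0],[0,0,0],[0,0,0],[0,0,0],[0,0,0],[0,0,0],[0,0,0],[0,0,0],[0,0,0]]' --jaw '[0.1,0.1,0.1,0.1,0.1,0.1,0.1,0.1,0.1,0.1,0.1,0.1,0.1,0.1,0.1,0.1]'

```text
time_s: 36.6
tool_pos: [0.6606, -0.0515, 0.2185]
tool_rot: [180.0, 0.1, -178.8]
force: [-1.2, -0.6, 6.3]
grip_width: 0.0158
grasp_force: 10.0
```

Call:
send_rows --xyz '[[0,0.002,0],[0,0.002,0],[0,0.001,0],[0,0,0]]' --rotation '[[0,0,0],[0,0,0],[0,0,0],[0,0,0]]' --jaw '[0.1,0.1,0.1,0.1]'

```text
time_s: 37.0
tool_pos: [0.6606, -0.0474, 0.2184]
tool_rot: [-180.0, 0.1, -178.8]
force: [-2.2, -2.0, 7.2]
grip_width: 0.0163
grasp_force: 10.0
```

```bash
python3 - <<'E'
from h import *
o=env.get_obs(); print(o["qpos"].round(),o["force"])
c=env.read_camera("wrist"); cv2.imwrite("pics/w8.png",c["image"])
for n,z in (("blue",.016),("terra",.016),("green",.016)): print(n,[b for b in blobs(c,n,z,100)])
E
```

```text
[ 49.  50. -70.  91.  49.  75.  62.] [-2.2237453  -2.00524821  7.21992707]
blue [{'px': array([520., 178.]), 'c': (0.6168, 0.0996), 's': (54, 54), 'yaw': 1.4}]
terra [{'px': array([438., 175.]), 'c': (0.6181, 0.0458), 's': (53, 53), 'yaw': 1.1}]
green [{'px': array([351., 176.]), 'c': (0.6192, -0.0078), 's': (53, 53), 'yaw': 1.3}]
```

View pics/w8.png

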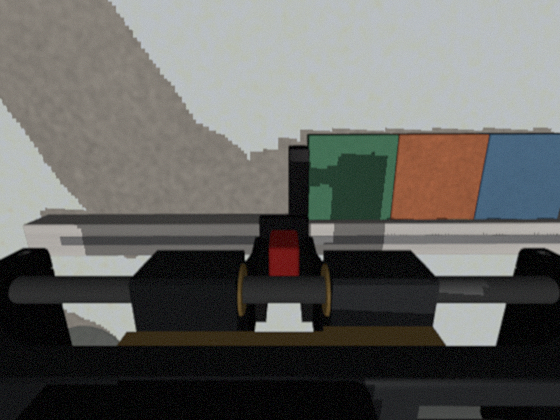

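The samples now touch one another, with the green one at (351,176) against the jaw, and about 9 mm are left to the fixed stop.

Call:
send_rows --xyz '[[0,0.002,0],[0,0.002,0],[0,0.002,0],[0,0.001,0],[0,0,0]]' --rotation '[[0,0,0],[0,0,0],[0,0,0],[0,0,0],[0,0,0]]' --jaw '[0.1,0.1,0.1,0.1,0.1]'

```text
time_s: 37.55
tool_pos: [0.6604, -0.0404, 0.2185]
tool_rot: [-180.0, 0.1, -178.8]
force: [-1.9, -1.6, 6.8]
grip_width: 0.0158
grasp_force: 10.0
```

Call:
send_rows --xyz '[[0,0.001,0],[0,0.001,0],[0,0,0]]' --rotation '[[0,0,0],[0,0,0],[0,0,0]]' --jaw '[0.1,0.1,0.1]'

```text
time_s: 37.85
tool_pos: [0.6604, -0.0385, 0.2184]
tool_rot: [-180.0, 0.1, -178.8]
force: [-1.6, -1.7, 6.6]
grip_width: 0.0158
grasp_force: 10.0
```

Call:
send_rows --xyz '[[0,0.001,0],[0,0.001,0],[0,0,0]]' --rotation '[[0,0,0],[0,0,0],[0,0,0]]' --jaw '[0.1,0.1,0.1]'

```text
time_s: 38.15
tool_pos: [0.6604, -0.0368, 0.2184]
tool_rot: [-179.9, 0.1, -178.8]
force: [-1.8, -2.1, 7.6]
grip_width: 0.016
grasp_force: 10.0
```

Call:
send_rows --xyz '[[0,0.001,0],[0,0.001,0],[0,0,0]]' --rotation '[[0,0,0],[0,0,0],[0,0,0]]' --jaw '[0.1,0.1,0.1]'

```text
time_s: 38.45
tool_pos: [0.6604, -0.0364, 0.2184]
tool_rot: [-179.8, 0.0, -178.9]
force: [-1.2, -5.2, 8.2]
grip_width: 0.0155
grasp_force: 10.0
```

Call:
send_rows --xyz '[[0,0.001,0],[0,0.001,0],[0,0,0]]' --rotation '[[0,0,0],[0,0,0],[0,0,0]]' --jaw '[0.1,0.1,0.1]'

```text
time_s: 38.75
tool_pos: [0.6605, -0.0358, 0.2184]
tool_rot: [-179.6, 0.0, -179.0]
force: [-2.6, -8.0, 10.2]
grip_width: 0.016
grasp_force: 10.0
```

Call:
send_rows --xyz '[[0,0,0],[0,0,0],[0,0,0],[0,0,0],[0,0,-0.02],[0,0,-0.03],[0,0,-0.03],[0,0.02,-0.03],[0,0.02,-0.03],[-0.01,0.02,0],[0.02,0.01,0],[0.02,0,0],[0.02,0,0],[0,0,0],[0,0,0]]' --rotation '[[0,0,0],[0,0,0],[0,0,0],[0,0,0],[0,0,0],[0,0,0],[0,0,0],[0,0,0],[0,0,0],[0,0,0],[0,0,0],[0,0,0],[0,0,0],[0,0,0],[0,0,0]]' --jaw '[0.3,0.4,0.5,0.5,0.5,0.5,0.5,0.5,0.5,0.5,0.5,0.5,0.5,0.5,0.5]'

```text
time_s: 40.25
tool_pos: [0.6089, 0.0366, 0.3591]
tool_rot: [-180.0, 0.2, -178.8]
force: [0.3, 0.3, -0.0]
grip_width: 0.0434
grasp_force: 0.0
```

```bash
python3 - <<'E'
from h import *
c=env.read_camera("wrist"); cv2.imwrite("pics/w9.png",cv2.resize(c["image"][60:280,160:560],None,fx=2,fy=2,interpolation=cv2.INTER_CUBIC))
for n,z in (("blue",.016),("terra",.016),("green",.016)): print(n,[b for b in blobs(c,n,z,100)])
print(env.get_obs()["tool_pos"])
E
```

```text
blue [{'px': array([351., 195.]), 'c': (0.6154, 0.111), 's': (54, 54), 'yaw': 1.1}]
terra [{'px': array([303., 195.]), 'c': (0.6176, 0.0571), 's': (54, 53), 'yaw': 1.1}]
green [{'px': array([254., 195.]), 'c': (0.6187, 0.0029), 's': (54, 54), 'yaw': 1.1}, {'px': array([463., 113.]), 'c': (0.5259, 0.2191), 's': (11, 32), 'yaw': 62.1}]
[0.60928452 0.03628531 0.35881145]
```

View pics/w9.png

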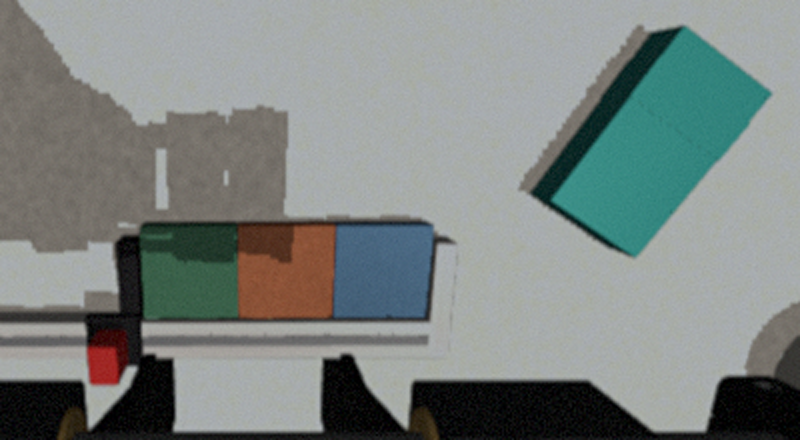

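```bash
python3 - <<'E'
from h import *
c=env.read_camera("wrist"); im=c["image"]; h=cv2.cvtColor(im,cv2.COLOR_BGR2HSV)
for n in ("blue","terra","green"):
    m=cv2.inRange(h,*HSV[n]); m[:165]=0; m[230:]=0
    k=max(cv2.findContours(m,0,1)[0],key=cv2.contourArea)[:,0]; u0,u1=k[:,0].min(),k[:,0].max()
    S=im[...].astype(float)[:,:,:].mean(2)
    for lab,a,b in(("front",160,182),("rear",208,232)):
        out=[]
        for q in (.2,.4,.6,.8):
            u=int(u0+q*(u1-u0)); sat=h[a:b,u,1].astype(float); t=(sat.max()+sat.min())/2
            i=np.where(np.diff((sat>t).astype(int))!=0)[0]
            if len(i)==0: continue
            i=i[0]; v=a+i+(t-sat[i])/(sat[i+1]-sat[i]); x,y=cast(c,[(u,v)],.016)[0]
            d=-((np.array([x,y])-RC)@[np.cos(np.radians(RY)),np.sin(np.radians(RY))]); out.append(round(d*1000,1))
        print(n,lab,out)
E
```

```text
blue front [np.float64(54.3), np.float64(54.2), np.float64(54.2), np.float64(54.4)]
blue rear [np.float64(-0.7), np.float64(-0.9), np.float64(-0.5), np.float64(-0.7)]
terra front [np.float64(54.0), np.float64(54.2), np.float64(54.4), np.float64(54.6)]
terra rear [np.float64(-1.6), np.float64(-1.2), np.float64(-1.3), np.float64(-1.2)]
green front [np.float64(53.4), np.float64(53.3), np.float64(53.3), np.float64(53.5)]
green rear [np.float64(-1.4), np.float64(-1.5), np.float64(-1.7), np.float64(-0.9)]
```

All three samples are within about 0.6 mm of one line along the rail, closed between the stop and the jaw. One last check of the carton and the row, then I hand in.

```bash
python3 - <<'E'
from h import *
HSV["orange"]=((8,150,90),(18,255,255))
c=env.read_camera("top"); l=[b for b in blobs(c,"orange",.103,30) if b["c"][0]<.6 and -.5<b["c"][1]<-.2]; print(l)
o=env.get_obs(); print(o["time_s"],o["force"],o["grip_width"])
assert l and abs(l[0]["c"][0]-.5)<.01
print(env.sign_off())
E
```

```text
[{'px': array([382., 247.]), 'c': (0.5001, -0.3087), 's': (30, 58), 'yaw': 81.0}]
40.4 [-1.14025358  0.30449018  0.40997145] 0.043292801331658144
the job is handed in; nothing more can be done
None
```

The job is handed in: the orange carton stands upright in the middle of the cork mat, and the blue, terracotta and green samples (the only three I found) lie flush along the rail from the fixed end stop, with the red-knob stop slid up against the last one.

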